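# Undo the double latch of a knife box

### The arm

A 6-joint arm with a two-finger parallel gripper is mounted at the origin on a cart in front of the work surface, level with it; the furniture and walls round the work are solid. World frame = base frame: x ahead of the robot, y to its left, z up, the work surface at z = 0. Lengths are in mm, angles in rad, forces in N, time in s.
With the tool pointing down it reaches from about 325 to 900 mm from the base axis. Payload 6.1 kg.
Tool frame: the origin (TCP) lies at the very end of the fingers, on their centre line; the grasp point (between the pads) lies 19 mm behind it (arm.grip_depth is the distance from the TCP to the grasp point, in mm); z points along the fingers, y is the line along which they close (so a half turn about z gives the same grasp; the last joint's range is limited). The gripper opens to 87 mm and grips with 3 to 60 N. Pads are 19 mm wide; open, the fingers measure 117 mm over their backs; the gripper's body (75 mm by 190 mm) begins 51 mm behind the grasp point.
Start: joints at [-1.407, 0.22, 1.526, -0, 1.395, -0.126], TCP at [178.593, -598.932, 222.538] pointing down, gripper open.
Joint ranges: [-2.98, 2.98], [-0.91, 2.08], [0.09, 2.57], [-1.24, 4.39], [0.2, 2.65], [-2.68, 2.68]. Speed limits (rad/s): [2.57, 2.57, 3.01, 3.14, 3.14, 3.14].

### API

Orientations are given as a unit quaternion [x, y, z, w].
In Python, from plant import arm gives the robot as it stands.
- The arm moves only by the tool jog_arm, never from a script. Its argument "deltas" is a list of rows, each a list of 7 numbers: the turn, a rotation vector about the world's x, y, z in rad, then the shift along the world's x, y, z in mm, then the opening, from -1 (shut) to 1 (fully open), so that 0 is half open. A call has exactly 8 rows; each row is the pose to reach, as a shift and turn from the pose commanded when the call began; what a row does not reach only later rows make up. A row lasts 1/10 s, in which the tool goes at most 50 mm and 8.59 degrees, less where a joint would pass 70% of its speed; a pose out of reach is approached as far as the arm can. A call with a gripper value outside its range is refused whole. The fingers move at their own pace and stop on an object; "squeeze" is the grip in N (left out, the last holds). Time passes only in rows, so rows that repeat a pose let the fingers close, or fill a call up. It gives the time, the measured TCP pose, the force, the opening and the grip force at its end, in the units of the state.
- arm.state(): the state, without advancing time (a new reading comes with each control period).
- arm.grab_frame(name): name is "scene" or "top" or "wrist"; returns the picture (400x640x3 uint8, red, green, blue); there is no depth.
- arm.camera_info(name): a dict with "fov_y" (degrees; the focal length in pixels is half the picture's height over the tangent of half this angle, whatever the lens; pixels are square), "cx", "cy" (the principal point, pixels), "k1" (the pictures are not rectified: a ray, as slopes to the right and down, at radius r is drawn at 1 + k1 r^2 times it, then the intrinsics apply), "xyz" and "attitude" of the camera in the world. Camera axes: x right, y up, looking along -z (the intrinsics and any distortion apply to the point x, -y, -z); pixel columns grow to the right and rows downward; lengths in mm; the calibration is good to about 2 mm. A picture is of the moment at which its call begins: read the wrist's pose just before it. camera_info takes no time and is no camera call; for the wrist camera it gives the pose at the moment of the call.
- arm.finish_job(): hands the job in; it is judged then, once.
The state is a dict: "t": time; "q": joint angles; "qd": joint speeds; "joint_efforts": joint torques, N m; "eef_pos": TCP position; "ee_rot": TCP orientation; "wrist_force": force on the tool from outside, world axes, zero at the start; "torque": the same for the moment, N m; "opening": finger opening in mm; "grip_force": force on a finger pad.
Only numpy, scipy, OpenCV 4.12 (cv2) and the standard library are available. Lean on these libraries where they do the work, as an engineer would, in place of code of your own. Each camera call takes 0.05 s, during which the arm holds its last target. There are 200 camera calls.

### The job

Open the child-safe wooden knife box: first swing the catch with the red post a full quarter turn aside, towards the robot and clear of the bolt, then slide the bolt by its black post to the left (as seen facing the box's front) until the lid springs ajar. Leave the catch swung aside, the bolt drawn and the lid ajar.

Things in the scene. Friction and masses are not known exactly. Their poses are not given: they have to be found in the camera images.
- keeper_post (a point): Centre of the top, 136 mm above the worktop, of the red post on the first catch. Round, 16 mm thick (cap: 20 mm, top 11 mm), 47 mm tall above a flat dark steel arm, 64 mm long, 14 mm wide, on the box's front ledge. The arm turns about an upright pivot 45 mm from the post along this frame's +y. Axes turn with the catch: z up; when closed x to the box's back, +y to its left.
- keeper (a joint): Angle of the catch, rad: 0 closed (its arm lies in line behind the bolt's end and stops it), starts at 0 to 0.05, grows as the red post swings clockwise seen from above, out over the box's front edge; stop at 1.6. About 1 N at the post moves it; it stays where left.
- bolt_post (a point): Centre of the top, 135 mm above the worktop, of the black post on the steel bolt; shaped like the red one, 53 mm to its right (-y) when closed. Axes are the box's: z up, x to its back, +y to its left (facing its front), the way the bolt is drawn: 40 mm to its stop, friction about 2 N; the lid is freed after about 26 mm. A guide bridge, 93 mm above the worktop, begins 12 mm from its axis at -y.
- lid (a joint): Angle of the darker lid, rad: 0 shut (tongue held under the bolt's end), rising on its rear hinge by a slow spring to its stop at 0.28 once the bolt is drawn; its front edge, 40 mm behind the posts, rises 35 mm. The box is fixed, pale wood, 200 mm deep, 240 mm wide, lid top 81 mm above the worktop, front ledge 75 mm deep and 70 mm high, front towards the robot within 0.45 rad.

How it is judged (in metres and radians):
On the way, in this order (a step that is already met when the one before it is completed fails the run):
1. the catch with the red post is swung aside (beyond 1.0 rad) while the lid is still held shut (value of joint keeper above 1 rad and value of joint lid below 0.06 rad), for 0.2 s.
2. the bolt is drawn and the lid has sprung ajar (beyond 0.2 rad) (value of joint lid above 0.2 rad), for 0.2 s.
At the end, for the whole second after the job is handed in: The catch stands swung aside (more than 1.0 rad from closed) and the lid stands ajar (more than 0.2 rad), which the bolt allows only when drawn by about 26 mm or more (value of joint keeper above 1 rad and value of joint lid above 0.2 rad); the robot touches nothing.
It also fails if it takes over 45 s, if anything falls off the work surface, if the arm or the gripper's body presses on something with over 40 N, if the wrist force passes 120 N, or if a joint passes its speed limit or range.

## Working session

There is one attempt and no reset: what is moved stays moved. The work goes in short steps, Python scripts to look and compute and a tool call to move; the robot and the scene stay as the last step left them, time stands still between calls to the robot, and variables do not carry over. Pictures are saved under pics/ and viewed, at most 10 in all, crops included, and the job is handed in when it is done.

Besides the shell and the picture viewer there is one more tool, called by a JSON object that holds its "api" and its "payload". jog_arm: Moves the arm, as the interface text tells. Its arguments: {"type":"object","properties":{"deltas":{"type":"array","items":{"type":"array","items":{"type":"number"}}},"squeeze":{"type":"number"}},"required":["deltas"]}

```bash
mkdir -p pics; cat > h.py <<'E'
import numpy as np, cv2
from plant import arm
def ray(name,u,v,ci=None):
    c=ci or arm.camera_info(name); f=200/np.tan(np.radians(c['fov_y'])/2)
    d=np.array([(u-c['cx'])/f,(v-c['cy'])/f]); s=d.copy()
    for _ in range(20): s=d/(1+c['k1']*(s@s))
    from scipy.spatial.transform import Rotation as R
    a=np.array(c['attitude']); M=R.from_quat(a).as_matrix() if a.size==4 else a.reshape(3,3)
    return np.array(c['xyz']), M@np.array([s[0],-s[1],-1])
def onz(name,u,v,z):
    o,d=ray(name,u,v); return o+d*(z-o[2])/d[2]
E
python3 - <<'E'
from h import *
for n in('scene','top'):
    print(n,arm.camera_info(n)); p=arm.grab_frame(n); cv2.imwrite(f'pics/{n}0.png',p[:,:,::-1])
    h=cv2.cvtColor(p,cv2.COLOR_RGB2HSV)
    m=(((h[...,0]<8)|(h[...,0]>172))&(h[...,1]>150)&(h[...,2]>70)).astype('uint8')
    k,l,s,c=cv2.connectedComponentsWithStats(m)
    for i in range(1,k):
        if s[i,4]>15: print(s[i],c[i],onz(n,*c[i],136))
print(arm.state())
E
```

```text
scene {'fov_y': 42.96717576499761, 'cx': 318.94190144052044, 'cy': 197.99711991492796, 'k1': -0.07860289297735452, 'xyz': array([295.89876662, 673.38682646, 547.28259053]), 'attitude': array([-0.1212011 ,  0.49932129,  0.8360087 , -0.19255646])}
[629 108   9  14  28] [633.75       113.96428571] [ 112.66194194 -764.92489964  136.        ]
[348 123  17  13 154] [356.13636364 129.90909091] [ 709.24626502 -345.56985674  136.        ]
[636 134   3  15  26] [636.80769231 141.38461538] [ 118.75297585 -553.13505939  136.        ]
[344 142  19  10 139] [353.0647482  147.02158273] [ 675.82993639 -248.32629181  136.        ]
[ 391  146   42   48 1121] [412.08831401 167.35860839] [ 532.83303571 -202.3070218   136.        ]
[635 150   3  12  19] [635.63157895 154.84210526] [ 126.42684705 -465.81971248  136.        ]
[637 164   3  11  18] [638.44444444 169.22222222] [ 125.92777852 -387.33991421  136.        ]
[378 195  11  28 237] [382.64135021 208.1350211 ] [529.16384703 -26.4294741  136.        ]
[204 215  12  18  84] [209.39285714 224.44047619] [757.15879622 139.1347099  136.        ]
[179 224 
[... 793 characters left out ...]
'q': array([-1.40712384e+00,  2.21154947e-01,  1.52750939e+00, -8.65763408e-06,
        1.39473208e+00, -1.26107561e-01]), 'qd': array([ 8.86967962e-05, -1.10449980e-03, -1.08731692e-03,  6.01551256e-04,
       -8.95817317e-04, -4.57403529e-05]), 'joint_efforts': array([ 3.72361383e-04, -4.95942950e+01, -3.88521123e+01,  7.01709324e-02,
        5.15236636e-02, -3.76441653e-05]), 'eef_pos': array([ 178.48264958, -598.37136122,  221.53519692]), 'ee_rot': array([ 9.89521278e-01,  1.44384300e-01, -2.11989756e-05, -9.01640144e-04]), 'wrist_force': array([0.08950017, 1.68932521, 0.16929309]), 'torque': array([-0.02061112,  0.00411804,  0.01463741]), 'grip_force': 0.0, 'opening': 86.93208912452802}
```

View pics/scene0.png

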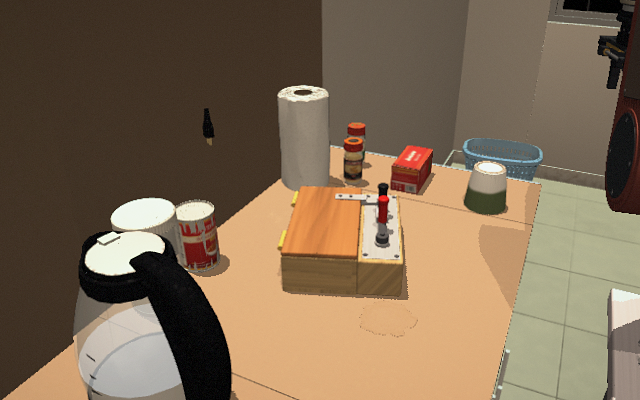

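View pics/top0.png

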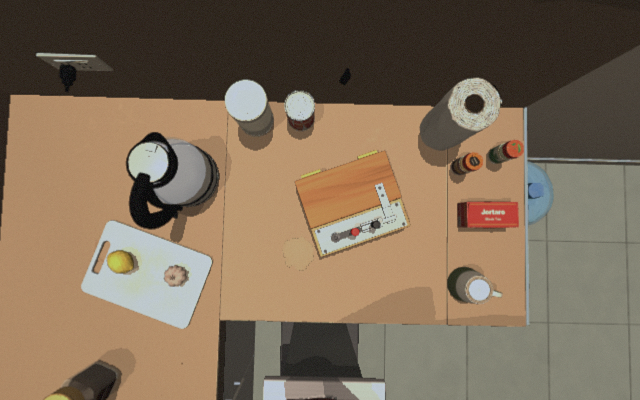

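The scene view shows the box, with the red post near (383,208), the black post behind it and the pivot knob at (382,238). In the top view the red post is at (355,231), the black post near (376,225) and the pivot near (336,237). The box is yawed by about +0.3 rad. I'll zoom in on both.

```bash
python3 - <<'E'
from h import *
a=cv2.imread('pics/top0.png')[180:270,290:420]; b=cv2.imread('pics/scene0.png')[170:270,330:430]
a=cv2.resize(a,None,fx=3,fy=3,interpolation=cv2.INTER_CUBIC); b=cv2.resize(b,None,fx=4,fy=4,interpolation=cv2.INTER_CUBIC)
o=np.zeros((400,790,3),'uint8'); o[:270,:390]=a; o[:,390:]=b
cv2.imwrite('pics/z.png',o)
for u,v in((336,237),(354.6,231.4),(376,224.5)): print(onz('top',u,v,136))
for u,v in((320,255),(410,224)): print(onz('top',u,v,70))
E
```

```text
[529.28229165 -13.6793668  136.        ]
[543.17308182 -56.43775193 136.        ]
[ 560.25682171 -105.76658655  136.        ]
[481.5908831  21.2525781  70.       ]
[ 563.41753339 -201.37824337   70.        ]
```

View pics/z.png

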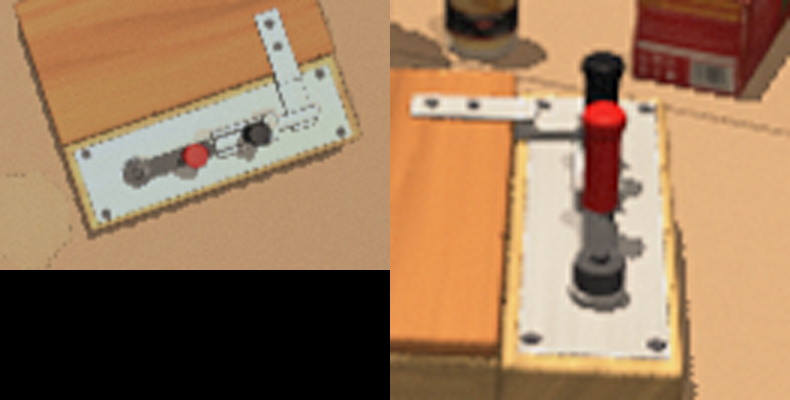

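The red cap is at top (355.0,231.6) and scene (383.2,197.5). The black cap is at top (375.7,224.3) and scene (383.2,185.5). I'll triangulate both.

```bash
python3 - <<'E'
from h import *
P=[]
for t,s in(((355,231.5),(383.2,197.5)),((375.7,224.3),(383.2,185.5))):
    o1,d1=ray('top',*t);o2,d2=ray('scene',*s)
    k=np.linalg.lstsq(np.c_[d1,-d2],o2-o1,rcond=None)[0]
    a,b=o1+k[0]*d1,o2+k[1]*d2; print(a,b,onz('top',*t,135),onz('scene',*s,135)); P.append((onz('top',*t,135)+onz('scene',*s,135))/2)
d=P[0]-P[1]; print(P,np.linalg.norm(d),np.arctan2(-d[0],d[1]))
E
```

```text
[543.00367677 -57.16710367 137.86480208] [539.86185299 -58.32088679 138.0547769 ] [542.94335745 -57.47455103 135.        ] [541.68297261 -63.78289045 135.        ]
[ 560.70187367 -105.215739    135.06794809] [ 557.18359495 -106.50623683  135.27954229] [ 560.70182454 -105.22674604  135.        ] [ 557.36087558 -107.0353909   135.        ]
[array([542.31316503, -60.62872074, 135.        ]), array([ 559.03135006, -106.13106847,  135.        ])] 48.476400029468444 0.3521031187562119
```

{"api": "jog_arm", "payload": {"deltas": [[0,0,0.1,25,35,0,0],[0,0,0.2,50,75,0,0],[0,0,0.3,78,116,0,0],[0,0,0.4,105,157,0,0],[0,0,0.5,132,197,0,0],[0,0,0.6,160,238,0,0],[0,0,0.7,187,279,0,0],[0,0,0.845,215,320,0,0]]}}

```text
t: 0.9
eef_pos: [394.1, -277.0, 222.3]
ee_rot: [0.842, 0.539, -0.0, -0.0]
wrist_force: [0.0, 0.1, -0.5]
opening: 44.3
grip_force: 0.0
```

{"api": "jog_arm", "payload": {"deltas": [[0,0,0,20,40,0,0],[0,0,0,40,80,0,0],[0,0,0,65,120,0,0],[0,0,0,90,160,0,0],[0,0,0,120,200,0,0],[0,0,0,148,222,0,0],[0,0,0,148,222,0,0],[0,0,0,148,222,0,0]]}}

```text
t: 1.7
eef_pos: [541.4, -56.2, 221.8]
ee_rot: [0.843, 0.538, -0.001, -0.0]
wrist_force: [-0.1, -0.6, 0.0]
opening: 43.5
grip_force: 0.0
```

```bash
python3 - <<'E'
from h import *
ci=arm.camera_info('wrist'); p=arm.grab_frame('wrist'); cv2.imwrite('pics/w1.png',p[:,:,::-1])
h=cv2.cvtColor(p,cv2.COLOR_RGB2HSV)
m=(((h[...,0]<8)|(h[...,0]>172))&(h[...,1]>150)&(h[...,2]>70)).astype('uint8')
k,l,s,c=cv2.connectedComponentsWithStats(m)
print(ci['xyz'])
for i in range(1,k):
    if s[i,4]>100:
        o,d=ray('wrist',*c[i],ci); print(s[i],c[i],o+d*(136-o[2])/d[2])
E
```

```text
[569.62064413   8.94352823 383.5517721 ]
[312 182  20  28 426] [321.5657277  196.09859155] [541.74609826 -53.74165521 136.        ]
[  0 203  30  42 692] [ 10.32947977 228.48410405] [245.58576015  46.24346429 136.        ]
```

View pics/w1.png

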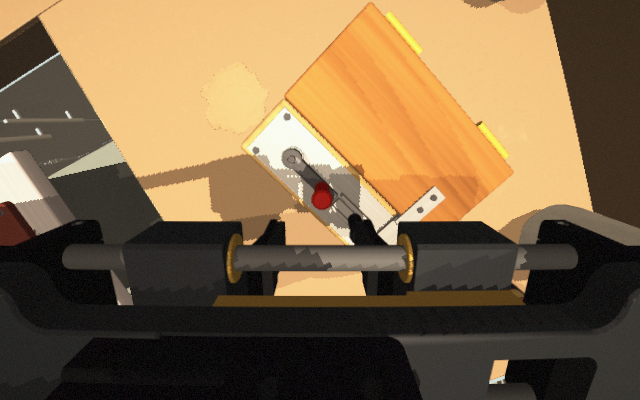

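The red cap is at (321,198) in the wrist view, which agrees with the estimate. Descending and gripping lightly.

{"api": "jog_arm", "payload": {"deltas": [[0,0,0,0,0,-40,0],[0,0,0,0,0,-80,0],[0,0,0,0,0,-110,0],[0,0,0,0,0,-120,0],[0,0,0,0,0,-120,0],[0,0,0,0,0,-120,-0.8],[0,0,0,0,0,-120,-0.8],[0,0,0,0,0,-120,-0.8]], "squeeze": 6}}

```text
t: 2.55
eef_pos: [542.9, -57.3, 104.5]
ee_rot: [0.843, 0.537, 0.001, 0.001]
wrist_force: [0.7, 0.3, -0.2]
opening: 27.3
grip_force: 0.0
```

{"api": "jog_arm", "payload": {"deltas": [[0,0,0,0,0,0,-0.8],[0,0,0,0,0,0,-0.8],[0,0,0,0,0,0,-0.8],[0,0,0,-4.5,-1.3,0,-0.8],[0,0,0,-8.7,-2.2,0,-0.8],[0,0,0,-13.2,-2.6,0,-0.8],[0,0,0,-17.7,-2.7,0,-0.8],[0,0,0,-17.7,-2.7,0,-0.8]], "squeeze": 6}}

```text
t: 3.35
eef_pos: [523.7, -60.9, 103.0]
ee_rot: [0.843, 0.537, -0.0, 0.001]
wrist_force: [0.7, -5.0, 2.4]
opening: 17.2
grip_force: 5.8
```

{"api": "jog_arm", "payload": {"deltas": [[0,0,0,-8.9,1.4,0,-0.8],[0,0,0,-17.3,4.4,0,-0.8],[0,0,0,-25,9.1,0,-0.8],[0,0,0,-31.5,15.3,0,-0.8],[0,0,0,-36.7,22.6,0,-0.8],[0,0,0,-39.6,28.6,0,-0.8],[0,0,0,-39.6,28.6,0,-0.8],[0,0,0,-39.6,28.6,0,-0.8]]}}

```text
t: 4.15
eef_pos: [483.9, -30.5, 102.3]
ee_rot: [0.843, 0.538, -0.0, -0.0]
wrist_force: [-0.0, -3.2, -1.1]
opening: 17.4
grip_force: 6.0
```

{"api": "jog_arm", "payload": {"deltas": [[0,0,0,0,0,0,0],[0,0,0,0,0,0,0],[0,0,0,0,0,0,0],[0,0,0,0,0,0,0],[0,0,0,0,0,30,0],[0,0,0,0,0,70,0],[0,0,0,0,0,100,0],[0,0,0,0,0,100,0]]}}

```text
t: 4.95
eef_pos: [487.4, -31.6, 207.8]
ee_rot: [0.843, 0.537, 0.003, 0.003]
wrist_force: [0.8, -0.2, 0.2]
opening: 43.1
grip_force: 0.0
```

```bash
python3 - <<'E'
from h import *
ci=arm.camera_info('wrist'); p=arm.grab_frame('wrist'); cv2.imwrite('pics/w2.png',p[:,:,::-1])
print(arm.state()['eef_pos'])
for n,q,c0 in(('wrist',p,ci),('top',arm.grab_frame('top'),None)):
    h=cv2.cvtColor(q,cv2.COLOR_RGB2HSV)
    m=(((h[...,0]<8)|(h[...,0]>172))&(h[...,1]>150)&(h[...,2]>70)).astype('uint8')
    k,l,s,c=cv2.connectedComponentsWithStats(m)
    for i in range(1,k):
        if s[i,4]>30:
            o,d=ray(n,*c[i],c0); print(n,s[i],c[i],o+d*(136-o[2])/d[2])
E
```

```text
[485.97671226 -31.30341203 205.11727918]
wrist [304 184  22  30 486] [314.9382716  199.22633745] [483.66425079 -25.82373461 136.        ]
wrist [   0  208   45   38 1056] [ 18.73200758 227.94791667] [222.83989813  65.62770509 136.        ]
wrist [491 360  16  24 221] [499.90045249 368.82352941] [ 583.38734882 -283.74973179  136.        ]
wrist [488 375   6   9  32] [490.6875  380.09375] [ 570.1049389  -294.63218621  136.        ]
top [504 140  18  18 124] [511.83064516 149.52419355] [ 743.95169106 -423.82292053  136.        ]
top [ 462  202   57   26 1041] [491.79827089 214.32084534] [ 590.22475462 -375.25599007  136.        ]
```

View pics/w2.png

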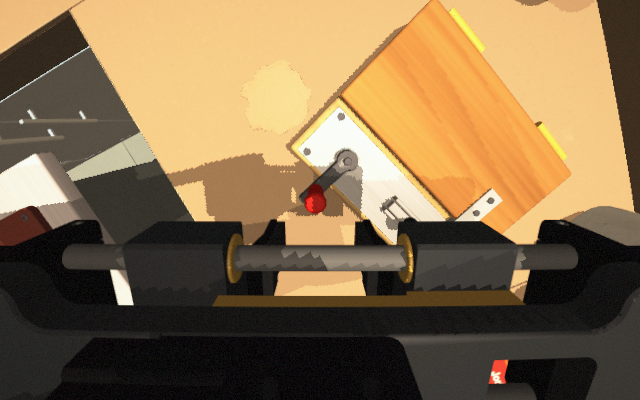

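The catch is swung about 1.5 rad: the red cap is at (315,202), out over the front edge. Next is the bolt post, at about (560,-107), with the fingers closing along the bolt line.

{"api": "jog_arm", "payload": {"deltas": [[0,0,-0.13,12,-12,0,0],[0,0,-0.26,25,-25,0,0],[0,0,-0.39,38,-38,0,0],[0,0,-0.52,50,-50,0,0],[0,0,-0.65,63,-63,0,0],[0,0,-0.79,75.6,-75.7,0,0],[0,0,-0.79,75.6,-75.7,0,0],[0,0,-0.79,75.6,-75.7,0,0]]}}

```text
t: 5.85
eef_pos: [558.7, -106.3, 200.6]
ee_rot: [0.985, 0.173, -0.002, -0.001]
wrist_force: [-0.8, 0.2, -0.3]
opening: 44.0
grip_force: 0.0
```

```bash
python3 - <<'E'
from h import *
p=arm.grab_frame('wrist'); cv2.imwrite('pics/w3.png',p[:,:,::-1])
s=arm.state();print(s['eef_pos'],s['ee_rot'])
for u,v in((320,205),): 
  o,d=ray('wrist',u,v);print(o+d*(135-o[2])/d[2])
E
```

```text
[ 558.70737566 -106.01581353  200.97868545] [ 9.84917135e-01  1.73019644e-01 -1.29822623e-03 -8.69284564e-04]
[ 556.30833345 -105.0084389   135.        ]
```

View pics/w3.png

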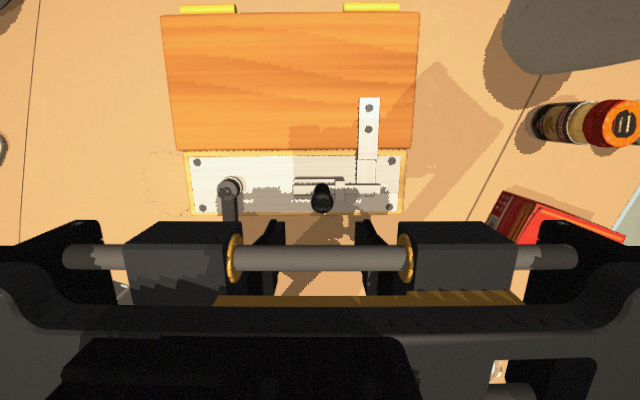

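The black cap is at (322,202), centred between the fingers. Descending and gripping.

{"api": "jog_arm", "payload": {"deltas": [[0,0,0,0,0,-40,0],[0,0,0,0,0,-80,0],[0,0,0,0,0,-100,0],[0,0,0,0,0,-100,0],[0,0,0,0,0,-100,-0.8],[0,0,0,0,0,-100,-0.8],[0,0,0,0,0,-100,-0.8],[0,0,0,0,0,-100,-0.8]], "squeeze": 12}}

```text
t: 6.7
eef_pos: [560.8, -107.0, 104.1]
ee_rot: [0.985, 0.172, 0.001, 0.001]
wrist_force: [-0.0, 0.3, -0.3]
opening: 19.3
grip_force: 0.2
```

{"api": "jog_arm", "payload": {"deltas": [[0,0,0,0,0,0,-0.8],[0,0,0,0,0,0,-0.8],[0,0,0,-2,5.5,0,-0.8],[0,0,0,-4,11,0,-0.8],[0,0,0,-6,16.5,0,-0.8],[0,0,0,-8,22,0,-0.8],[0,0,0,-10,27.5,0,-0.8],[0,0,0,-12,33,0,-0.8]]}}

```text
t: 7.5
eef_pos: [548.7, -74.1, 104.0]
ee_rot: [0.985, 0.171, 0.001, 0.001]
wrist_force: [-0.7, -2.7, 6.9]
opening: 17.1
grip_force: 11.4
```

{"api": "jog_arm", "payload": {"deltas": [[0,0,0,0,0,0,-0.8],[0,0,0,0,0,0,-0.8],[0,0,0,0,0,0,-0.8],[0,0,0,0,0,0,-0.8],[0,0,0,0,0,0,-0.8],[0,0,0,0,0,0,-0.8],[0,0,0,0,0,0,-0.8],[0,0,0,0,0,0,-0.8]]}}

```text
t: 8.3
eef_pos: [548.4, -73.5, 103.9]
ee_rot: [0.985, 0.172, 0.001, 0.0]
wrist_force: [-1.8, 0.5, 9.2]
opening: 17.7
grip_force: 11.4
```

{"api": "jog_arm", "payload": {"deltas": [[0,0,0,0,0,0,0],[0,0,0,0,0,0,0],[0,0,0,0,0,0,0],[0,0,0,0,0,0,0],[0,0,0,0,0,20,0],[0,0,0,0,0,50,0],[0,0,0,0,0,90,0],[0,0,0,0,0,130,0]]}}

```text
t: 9.1
eef_pos: [547.2, -73.5, 233.1]
ee_rot: [0.985, 0.171, -0.001, -0.0]
wrist_force: [0.7, -0.0, -0.2]
opening: 43.6
grip_force: 0.0
```

{"api": "jog_arm", "payload": {"deltas": [[0,0,0,-20,-40,10,0],[0,0,0,-40,-80,20,0],[0,0,0,-60,-120,20,0],[0,0,0,-80,-160,20,0],[0,0,0,-100,-200,20,0],[0,0,0,-110,-220,20,0],[0,0,0,-110,-220,20,0],[0,0,0,-110,-220,20,0]]}}

```text
t: 9.9
eef_pos: [437.7, -293.7, 252.3]
ee_rot: [0.985, 0.171, 0.0, -0.0]
wrist_force: [0.1, 0.2, -0.7]
opening: 43.2
grip_force: 0.0
```

```bash
python3 - <<'E'
from h import *
a=arm.grab_frame('top')[180:270,290:420,::-1]; b=arm.grab_frame('scene')[150:300,270:420,::-1]
o=np.zeros((450,790,3),'uint8'); o[:270,:340]=cv2.resize(a,(340,270)); o[:,340:]=cv2.resize(b,(450,450),interpolation=cv2.INTER_CUBIC)
cv2.imwrite('pics/e.png',o); print(arm.state()['wrist_force'])
E
```

```text
[ 0.12907772  0.04089927 -0.3544455 ]
```

View pics/e.png

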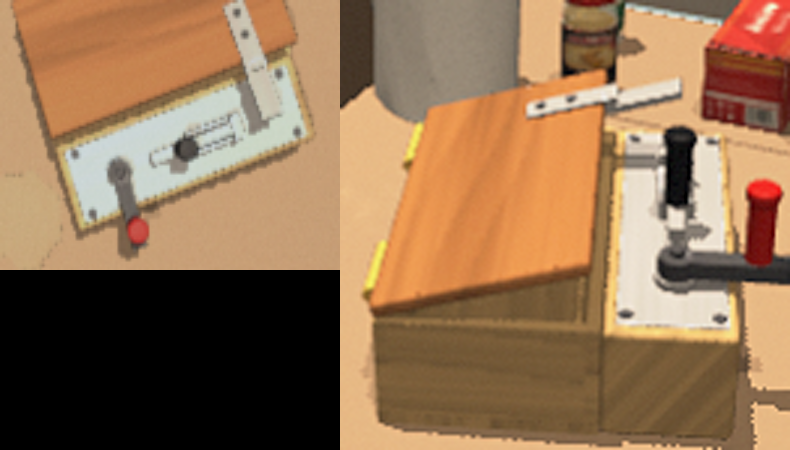

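The lid stands clearly ajar, the bolt post is drawn left and the red post is out over the front edge. I'll wait briefly for it to settle, then hand in.

{"api": "jog_arm", "payload": {"deltas": [[0,0,0,0,0,0,0],[0,0,0,0,0,0,0],[0,0,0,0,0,0,0],[0,0,0,0,0,0,0],[0,0,0,0,0,0,0],[0,0,0,0,0,0,0],[0,0,0,0,0,0,0],[0,0,0,0,0,0,0]]}}

```text
t: 10.8
eef_pos: [437.9, -293.8, 252.5]
ee_rot: [0.985, 0.172, -0.0, -0.0]
wrist_force: [-0.2, 0.2, -0.2]
opening: 43.5
grip_force: 0.0
```

```bash
python3 -c "
from plant import arm
print(arm.finish_job())"
```

```text
the job is handed in; nothing more can be done
None
```

The job is handed in at about 11 s: catch swung aside (about 1.5 rad), bolt drawn about 35 mm and lid ajar in the last picture, with the robot clear; the hand-in call returned no verdict.

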